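Clip an LED tube in the test rest and turn the supply up to the mark

TASK

Push the green LED tube down into the two fork clips of the test rest, past their sprung brass jaws, until it sits fully home and the jaws have closed over it. Then turn the supply's big black knob clockwise until its white pointer line stands at the green marker, without running past the marker and without shifting the marker. Let go of everything and leave the other things on the bench where they are.

Things in the scene. Friction and masses are not known exactly. Their poses are not given: they have to be found in the camera images.
- tube: Loose LED tube, 180 mm long, 0.14 kg: bare green round tube 26 mm in diameter, 152 mm long, with a square black end cap 34 x 34 x 14 mm on each end. It lies on the caps' flats, its axis 17 mm above the table. y: along the tube; both ends are alike. Origin: mid length, at the caps' underside.
- tube_mid (a point): Point on the tube's axis at mid length; y along the tube.
- rest: Test rest, fixed: dark steel plate 90 (x) by 190 (y) mm, 12 mm thick; origin under its centre. Two white fork clips, 14 mm thick, stand on it at y = -50 and +50 mm; the middle between them is free, for the fingers. Each has a saddle 45 mm up, a fixed tine on the -x side (inner face 14.5 mm from the centre plane, top leaning outward, 90 mm high) and a brass jaw on the +x side.
- seat (a point): Middle of the tube's axis when the tube is fully home: 58 mm above the table, over the rest's centre. y: direction of the seated tube (either way round); x: across it. The end caps stay outside the two clips.
- jaw_a (a joint): Sprung brass jaw of the clip at y = -50 mm, hinged 28 mm below the seat and 22 mm to its +x. 0: closed; grows (rad) as its top is pushed out to +x. Its rounded nose, 12 to 21 mm above the seat, reaches to 8 mm from the centre plane. Pushed straight down with about 15 N in all, the tube swings it 0.12 rad aside, and it springs back over the tube.
- jaw_b (a joint): The same jaw on the clip at y = +50 mm.
- dial: Panel of the supply, a fixed grey wedge-shaped console 200 mm deep, 220 wide, 126 high at the back. Origin: on the panel's face, on the knob's axis, 81 mm above the table. z: the knob's axis, square out of the panel, leaning 35 degrees from vertical to the console's front; x: up the slope; y: to the left. Panel 150 x 212 mm, black, white ticks 63 to 73 mm from the axis.
- knob (a joint): Angle of the big knob, 0 to 5.24 rad, growing clockwise seen from the front. It stays where left; needs about 0.1 N m. Grey disc 80 mm across, top 10 mm off the panel, with a black grip bar across it: 66 mm long, 16 thick, 10 to 46 mm off the panel. The white pointer line runs along the bar to one end; at angle q it points 150 degrees minus q from the dial's x towards its y.
- marker (a joint): Angle of the green marker, on the same scale and the same zero as the knob: the pointer is at the marker when the two are equal. The marker is a green tab 18 x 10 mm, 8 mm high above the panel, 43 to 61 mm from the axis. Its own stiff ring holds it in place: do not shift it.
- pointer (a point): Tip of the knob's pointer: 44 mm from the axis, 8 mm above the panel. Its x points away from the axis.
- mark_tip (a point): Inner end of the green marker: 44 mm from the axis, 8 mm above the panel. Its x points away from the axis, y counterclockwise.
- horn: Bystander: red round horn, 90 mm across, 46 mm high, with a steel bracket. Origin under its centre.
- indicator: Bystander: small orange chevron lens, about 70 by 60 mm, 22 mm high. Origin under its centre.
- driver: Bystander: screwdriver lying on the table.
- bulb_box: Bystander: yellow carton, 80 x 110 x 60 mm. Origin under its centre.
- jar: Bystander: amber glass jar with black cap, 64 mm across, 80 mm high. Origin under its centre.
- tape: Bystander: blue roll of tape lying flat, 90 mm across, 25 mm high. Origin under its centre.
There are look-alikes about, which are no part of the job. What is meant by the tube is not purple, and is the larger of those in its own colour.

How it is judged (in metres and radians):
On the way, in this order (a step that is already met when the one before it is completed fails the run):
1. the tube sits fully home in both clips, jaws closed over it, while the knob is still well short of the marker (distance between tube_mid and seat below 0.022 m and z of tube_mid in the frame of seat between -0.005 and 0.0035 m and x of tube_mid in the frame of seat between -0.006 and 0.006 m and angle between the y axis of tube and the y axis of seat, either way round below 0.06 rad and value of joint each of jaw_a, jaw_b below 0.06 rad and distance between pointer and mark_tip above 0.02 m), for 0.2 s.
2. the knob's pointer stands at the marker (distance between pointer and mark_tip below 0.005 m), for 0.2 s.
At the end, for the whole second after the job is handed in: Tube at rest in both clips: axis under 3.5 mm above the seat, within 6 mm across, 22 mm in all, parallel within 0.06 rad, both jaws shut again (under 0.06 rad). Knob at rest, its pointer tip within 5 mm (about 6 degrees) of the marker's inner end (distance between tube_mid and seat below 0.022 m and z of tube_mid in the frame of seat between -0.005 and 0.0035 m and x of tube_mid in the frame of seat between -0.006 and 0.006 m and angle between the y axis of tube and the y axis of seat, either way round below 0.06 rad and value of joint each of jaw_a, jaw_b below 0.06 rad and distance between pointer and mark_tip below 0.005 m and linear speed of tube below 0.02 m/s and velocity of joint knob between -0.05 and 0.05 rad/s); the robot touches nothing.
It fails at once if the knob runs past the marker by more than 12 mm at the pointer's tip (about 16 degrees) (y of pointer in the frame of mark_tip below -0.012 m and x of pointer in the frame of mark_tip above -0.04 m).
It fails at once if the marker is shifted by more than 4 mm (distance of mark_tip from where it was at the start of the episode above 0.004 m).
It fails at once if a bystander (horn, orange lens, screwdriver, yellow carton, jar, tape) is moved by more than 30 mm (distance of any of horn, indicator, driver, bulb_box, jar, tape from where it was at the start of the episode above 0.03 m).
It also fails if it takes over 72 s, if anything falls off the work surface, if the arm or the gripper's body presses on something with over 40 N, if the wrist force passes 120 N, or if a joint passes its speed limit or range.

ROBOT

A 6-joint arm with a two-finger parallel gripper is mounted at the origin on the work surface. World frame = base frame: x ahead of the robot, y to its left, z up, the work surface at z = 0. Lengths are in m, angles in degrees, forces in N, time in s.
With the tool pointing down it reaches from about 0.35 to 0.925 m from the base axis. Payload 6.4 kg.
Tool frame: the origin (TCP) lies on the centre line of the jaws, within the pads' length; the fingertips stand 19 mm ahead of it and the grasp point (between the pads) is the TCP; z points along the fingers, y is the line along which they close (so a half turn about z gives the same grasp; the last joint's range is limited). The gripper opens to 85 mm and grips with 20 to 120 N. Pads are 22 mm wide; open, the fingers measure 114 mm over their backs; the gripper's body (76 mm by 85 mm) begins 54 mm behind the grasp point. The pads swing forward as they close: fully open they stand 13 mm farther back than shut.
Start: joints at [-86.637, 14.043, 89.255, -0, 76.702, -9.975], TCP at [0.15, -0.632, 0.25] pointing down, gripper open.
Joint ranges: [-179.41, 179.41], [-58.25, 129.5], [7.25, 145.43], [-54.29, 234.29], [11.92, 165.04], [-157.13, 157.13]. Speed limits (degrees/s): [147.25, 147.25, 180, 180, 180, 180].

INTERFACE

Orientations are given as [roll, pitch, yaw] about the fixed x, y, z axes, in that order (R = Rz(yaw) Ry(pitch) Rx(roll)).
In Python, from workcell import r gives the robot as it stands. The module is installed in compiled form; this text tells all that it offers.
- The arm moves only by the tool send_rows, never from a script. Its argument "steps" is a list of rows, each a list of 6 numbers: the shift along the tool's x, y, z in units of 0.2 m (1.0 is 0.2 m), then the turn, a rotation vector about the tool's x, y, z in units of 180 degrees (1.0 is 180 degrees). A call has exactly 5 rows; each row shifts and turns the commanded pose from where the row before left it, along the tool's axes as they then stand; what a row does not reach is not made up. A row lasts 1/12 s, in which the tool goes at most 41.7 mm and 7.16 degrees, less where a joint would pass 70% of its speed; a pose out of reach is approached as far as the arm can. A call with a number of a shift or a turn outside -1 to 1 is refused whole. A call with a gripper value outside its range is refused whole. "gripper" is the finger opening in mm, from 0 to 85.4, set as the call begins (left out, the last holds). The fingers move at their own pace and stop on an object; "force" is the grip in N (left out, the last holds). Time passes only in rows, so rows that do not move let the fingers close, or fill a call up. It gives the time, the measured TCP pose, the force, the opening and the grip force at its end, in the units of the state.
- r.sense(): the state, without advancing time (a new reading comes with each control period).
- r.read_camera(name): name is "scene" or "side" or "wrist"; returns (picture, depth): 480x640x3 uint8, red, green, blue; 480x640 float32, m along the optical axis (not along the pixel's ray), 0 where there is no reading.
- r.camera_model(name): a dict with "fx", "fy", "cx", "cy" (pixels), "camera_from_world" (4x4, takes a point from world to camera coordinates). Camera axes: x right, y up, looking along -z (the intrinsics and any distortion apply to the point x, -y, -z); pixel columns grow to the right and rows downward; lengths in m; the calibration is good to about 2 mm. A picture is of the moment at which its call begins: read the wrist's pose just before it. camera_model takes no time and is no camera call; for the wrist camera it gives the pose at the moment of the call.
- r.finish_job(): hands the job in; it is judged then, once.
Trained networks look in the newest picture that a camera, given by its name, has taken for a name from the list of things; names that differ only in an ending like _2 or _b are one class to them, and where a whole thing is asked for, a point or a joint stands for the part that bears it (a point fixed in the world has none). Each returns a list of dicts, best first, with "score" (0 to 1); they miss things now and then, are a little off and sometimes report something else, mostly with a low value. They report only what shows in the picture. A call takes as long as a camera call. They do not tell look-alikes from the thing itself.
- r.cut_out(camera, label): "mask" (480x640 bool, what is visible of it) and "location" ([row, column] in pixels, amid what is visible of it).
- r.landmark_of(camera, label): "location" ([row, column] in pixels: a listed point, or the origin of a listed thing).
The state is a dict: "clock": time; "q": joint angles; "dq": joint speeds; "joint_efforts": joint torques, N m; "eef_pos": TCP position; "ee_rot": TCP orientation; "ft_force": force on the tool from outside, world axes, zero at the start; "wrist_torque": the same for the moment, N m; "gripper_width": finger opening in m; "grasp_force": force on a finger pad.
Only numpy, scipy, OpenCV 4.12 (cv2) and the standard library are available. Lean on these libraries where they do the work, as an engineer would, in place of code of your own. Each camera call takes 0.05 s, during which the arm holds its last target. There are 200 camera calls.

## Working session

There is one attempt and no reset: what is moved stays moved. The work goes in short steps, Python scripts to look and compute and a tool call to move; the robot and the scene stay as the last step left them, time stands still between calls to the robot, and variables do not carry over. Pictures are saved under pics/ and viewed, at most 10 in all, crops included, and the job is handed in when it is done.

Besides the shell and the picture viewer there is one more tool, called after "Request:" as name(argument=value, ...) on one line, values as JSON. send_rows: Moves the arm, as the interface text tells. Its arguments: {"type":"object","properties":{"steps":{"type":"array"},"gripper":{"type":"number"},"force":{"type":"number"}},"required":["steps"]}

```bash
mkdir -p pics; cat > h.py <<'E'
import numpy as np, cv2
from workcell import r
from scipy.spatial.transform import Rotation as R
def cam(n):
    m=r.camera_model(n); im,d=r.read_camera(n); return m,im,d
def world(m,d,rc,D=None):
    rr,c=rc; 
    z=D if D is not None else d[int(rr),int(c)]
    p=np.array([(c-m['cx'])/m['fx']*z,-(rr-m['cy'])/m['fy']*z,-z,1])
    return (np.linalg.inv(m['camera_from_world'])@p)[:3]
def cloud(m,d):
    v,u=np.mgrid[:480,:640]
    p=np.stack([(u-m['cx'])/m['fx']*d,-(v-m['cy'])/m['fy']*d,-d,np.ones_like(d)],-1)
    return (p@np.linalg.inv(m['camera_from_world']).T)[...,:3]
def proj(m,p):
    q=m['camera_from_world']@np.r_[p,1]; return np.array([m['cy']-m['fy']*q[1]/-q[2], m['cx']+m['fx']*q[0]/-q[2]])
def save(n,im): cv2.imwrite('pics/'+n+'.png',im[...,::-1])
E
python3 - <<'E'
from h import *
np.set_printoptions(precision=4,suppress=True)
print(r.camera_model('scene'))
for n in ('scene','side'):
    m,im,d=cam(n); save(n,im)
    for l in ('tube','tube_mid','rest','seat','dial','knob','marker','pointer','mark_tip','jaw_a','horn','indicator','driver','bulb_box','jar','tape'):
        for o in r.landmark_of(n,l)[:3]: print(n,l,round(o['score'],2),np.round(o['location']),world(m,d,o['location']))
print(r.sense())
E
```

```text
{'fx': 484.1693377010564, 'fy': 484.1693377010564, 'cx': 323.51790072123663, 'cy': 234.31545954188744, 'camera_from_world': array([[-0.4122,  0.9109,  0.0181,  0.1937],
       [-0.7114, -0.3342,  0.6182,  0.2698],
       [ 0.5691,  0.242 ,  0.7858, -1.4937],
       [ 0.    ,  0.    ,  0.    ,  1.    ]])}
scene tube 0.93 [270. 314.] [ 0.5258 -0.0003  0.0297]
scene tube 0.75 [159. 261.] [ 0.2123 -0.3224 -0.0011]
scene tube 0.73 [257. 483.] [0.3011 0.366  0.0141]
scene tube_mid 0.83 [154. 261.] [ 0.2166 -0.3168  0.0255]
scene tube_mid 0.68 [264. 314.] [ 0.5086 -0.0076  0.0277]
scene tube_mid 0.64 [254. 485.] [0.295  0.3683 0.0208]
scene rest 0.82 [340. 415.] [0.5883 0.2791 0.0101]
scene seat 0.79 [328. 420.] [0.5588 0.2796 0.0128]
scene dial 0.69 [219. 231.] [ 0.5206 -0.226   0.1003]Traceback (most recent call last):
  File "<stdin>", line 7, in <module>
ValueError: it knows: bulb_box, dial, driver, horn, indicator, jar, mark_tip, pointer, rest, seat, tape, tube, tube_mid
```

```bash
python3 - <<'E'
from h import *
np.set_printoptions(precision=4,suppress=True)
for n in ('scene','side'):
    m,im,d=cam(n); save(n,im)
    for l in ('tube','tube_mid','rest','seat','dial','pointer','mark_tip','horn','indicator','driver','bulb_box','jar','tape'):
        if n=='scene' and l in('tube','tube_mid','rest','seat','dial'):continue
        for o in r.landmark_of(n,l)[:3]: print(n,l,round(o['score'],2),np.round(o['location']),world(m,d,o['location']))
print(r.sense())
E
```

```text
scene pointer 0.87 [221. 245.] [ 0.4852 -0.2103  0.0625]
scene mark_tip 0.56 [209. 210.] [ 0.5089 -0.2927  0.0931]
scene horn 0.69 [353. 286.] [0.7485 0.0372 0.0358]
scene indicator 0.72 [204. 284.] [ 0.3595 -0.169   0.0204]
scene driver 0.72 [255. 414.] [ 0.3577  0.2052 -0.0004]
scene bulb_box 0.69 [353. 517.] [0.5539 0.4822 0.0612]
scene jar 0.61 [230. 132.] [ 0.6173 -0.4646  0.0397]
scene tape 0.57 [194. 171.] [ 0.4603 -0.4647  0.0226]
scene tape 0.49 [330. 420.] [0.5644 0.2812 0.0138]
scene tape 0.16 [353. 515.] [0.5576 0.4772 0.062 ]
side tube 0.71 [259. 312.] [ 0.5099 -0.0091 -0.0057]
side tube 0.62 [396. 378.] [0.2849 0.3803 0.0173]
side tube 0.47 [326. 352.] [ 0.3692  0.1936 -0.0044]
side tube_mid 0.65 [328. 355.] [0.3604 0.2036 0.0002]
side tube_mid 0.62 [254. 310.] [0.5101 0.0016 0.0209]
side tube_mid 0.61 [396. 379.] [0.2836 0.3834 0.0219]
side rest 0.73 [344. 250.] [0.5749 0.3027 0.0104]
side seat 0.82 [324. 245.] [0.6019 0.2526 0.0121]
side dial 0.57 [178. 331.] [0.2601 1.0443 0.98  ]
side pointer 0.9 [190. 332.] [ 0.4976 -0.2052  0.0757]
side horn 0.79 [257. 223.] [0.7194 0.066  0.0269]
side horn 0.44 [326. 355.] [0.3599 0.2079 0.0123]
side indicator 0.75 [223. 382.] [ 0.3489 -0.155   0.0247]
side driver 0.81 [323. 353.] [0.3676 0.197  0.0097]
side jar 0.75 [155. 315.] [ 0.5656 -0.2966  0.1227]
side tape 0.66 [325. 246.] [0.5988 0.2547 0.0097]
side tape 0.64 [164. 366.] [ 0.4367 -0.4422  0.019 ]
{'clock': 1.45, 'q': array([-86.6352,  14.043 ,  89.2581,   0.0004,  76.7024,  -9.9754]), 'dq': array([-0.0397,  0.0443,  0.0212,  0.0317,  0.0082, -0.1048]), 'joint_efforts': array([ -0.    , -42.9507, -32.6414,  -0.0001,   0.0006,   0.    ]), 'eef_pos': array([ 0.15  , -0.6324,  0.2503]), 'ee_rot': array([-179.9967,   -0.001 ,   13.3401]), 'ft_force': array([ 0.583 , -0.4328, -0.3749]), 'wrist_torque': array([ 0.0147, -0.0019,  0.0219]), 'grasp_force': 0.0, 'gripper_width': 0.08573873875227978}
```

View pics/scene.png

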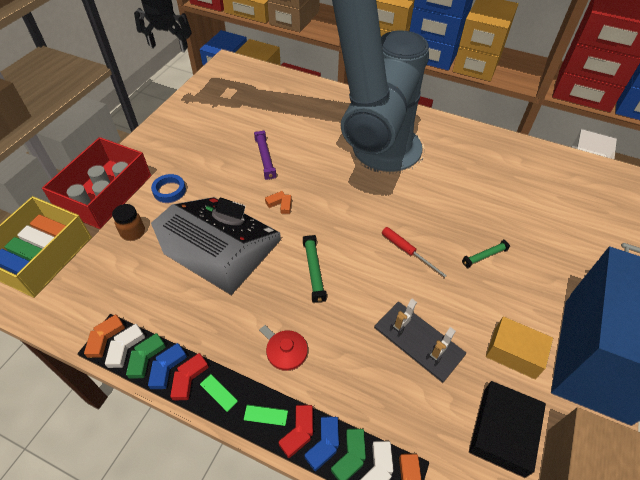

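View pics/side.png

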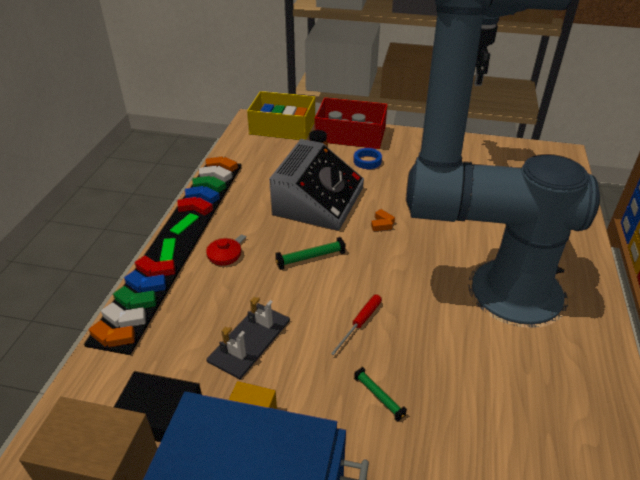

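The scene shows tube candidates at (row,col) (270,314) green, (254,485) green and (159,261) purple. The purple one is ruled out by colour. The green one at (270,314) looks larger, so I'll measure both greens and confirm in a crop.

```bash
python3 - <<'E'
from h import *
np.set_printoptions(precision=4,suppress=True)
for n in ('scene','side'):
    m,im,d=cam(n); C=cloud(m,d); hsv=cv2.cvtColor(im,cv2.COLOR_RGB2HSV)
    for o in r.cut_out(n,'tube'):
        P=C[o['mask']&(d>0)]; P=P[P[:,2]>0.006]; 
        if len(P)<20: continue
        rect=cv2.minAreaRect((P[:,:2]*1000).astype(np.float32)); g=hsv[o['mask']].mean(0)
        print(n,'tube',round(o['score'],2),np.round(o['location']),rect,P[:,2].max(),g)
    for o in r.cut_out(n,'rest')[:1]:
        P=C[o['mask']&(d>0)]
        Q=P[(P[:,2]>0.006)&(P[:,2]<0.018)]
        print(n,'rest',cv2.minAreaRect((P[:,:2]*1000).astype(np.float32)),cv2.minAreaRect((Q[:,:2]*1000).astype(np.float32)))
        V=o['mask']&(d>0)&(C[...,2]>0.03)
        for nm,s in(('white',V&(hsv[...,1]<60)),('brass',V&(hsv[...,1]>100))):
            S=C[s]; print(nm,len(S)); 
            if len(S)>4:
                cc=cv2.kmeans(S.astype(np.float32),2,None,(3,50,1e-5),5,0)[2]; print(cc)
    if n=='scene':
        a=cv2.resize(im[215:315,270:520],None,fx=3,fy=3,interpolation=cv2.INTER_CUBIC)
        save('tubes',a)
        b=cv2.resize(im[185:300,145:290],None,fx=5,fy=5,interpolation=cv2.INTER_CUBIC); save('dial',b)
    # panel
    for o in r.cut_out(n,'dial')[:1]:
        print('dial',o['score'],o['location'],o['mask'].sum())
        P=C[o['mask']&(d>0)]
        print(P.min(0),P.max(0))
E
```

```text
scene tube 0.92 [254. 485.] ((288.6915588378906, 368.3512878417969), (24.579896926879883, 131.15817260742188), 50.47528076171875) 0.030511029392120692 [ 61.1425 114.9807  97.3623]
scene tube 0.71 [269. 314.] ((514.9093017578125, -5.845497131347656), (185.5767822265625, 33.602752685546875), 33.1147575378418) 0.041045382882113124 [ 64.7602 113.9329  93.1043]
scene tube 0.62 [158. 262.] ((209.32379150390625, -310.88525390625), (184.96607971191406, 31.034929275512695), 37.70991134643555) 0.04122348571535317 [140.4884 147.1442 109.4023]
scene tube 0.34 [221. 229.] ((509.2684326171875, -246.02645874023438), (216.49351501464844, 126.23968505859375), 81.24797058105469) 0.13268904004019044 [75.3496 37.4223 37.5734]
scene tube 0.33 [349. 439.] ((598.0567626953125, 329.2473449707031), (20.61219596862793, 56.394142150878906), 89.6357650756836) 0.0818602823114516 [ 16.8117 129.2273 135.7597]
scene rest ((567.5626220703125, 289.9992980957031), (196.26475524902344, 126.64473724365234), 71.58036041259766) ((583.8236694335938, 286.23052978515625), (190.4383087158203, 93.40715026855469), 71.5803604125
[... 363 characters left out ...]
35938), (183.42344665527344, 38.98631286621094), 33.11769104003906) 0.039895304381097785 [ 57.0602 174.5254  69.0319]
side tube 0.6 [220. 382.] ((349.26751708984375, -178.6826171875), (76.79418182373047, 54.880149841308594), 82.58374786376953) 0.027246280312576143 [ 12.966  250.3088 130.6402]
side rest ((590.640869140625, 279.8572082519531), (202.99012756347656, 113.07269287109375), 71.2743148803711) ((582.6240234375, 287.8831481933594), (192.93539428710938, 92.73442840576172), 71.2743148803711)
white 509
[[0.5914 0.3404 0.0524]
 [0.5613 0.2459 0.0486]]
brass 207
[[0.5841 0.2373 0.0622]
 [0.6157 0.3315 0.0641]]
dial 0.78 [180.8, 328.6] 2545
[ 0.4356 -0.3675  0.0345] [ 0.5836 -0.1327  0.1315]
```

View pics/tubes.png

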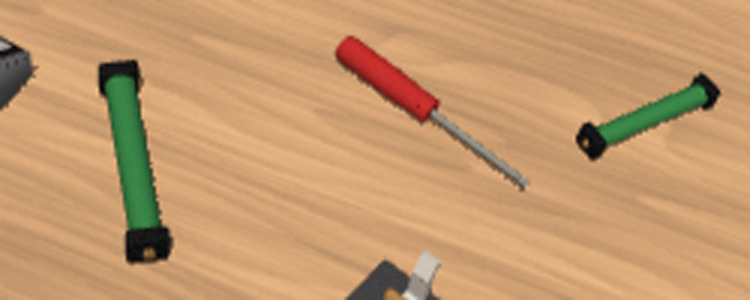

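View pics/dial.png

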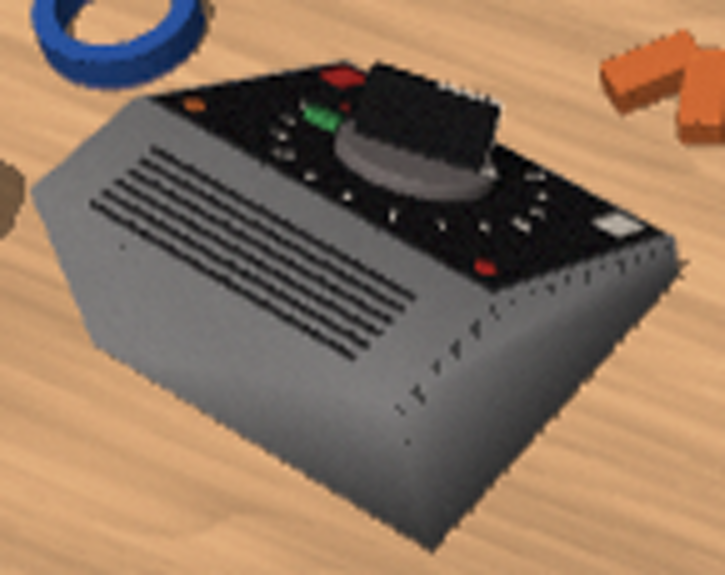

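The crop confirms it: the green tube at (270,314) is about 184 mm long, and the other at (254,485) is only about 132 mm. Tube centre is (0.514,-0.0045) with its axis at 33.1°. Rest centre is (0.583,0.287) with its y axis at 71.4°. In the dial crop the marker is at (119,322), left of the knob. Next I move over the tube.

Request:
send_rows(steps=[[0.125, -0.132, 0, 0, 0, 0], [0.125, -0.132, 0, 0, 0, 0], [0.125, -0.132, 0, 0, 0, 0], [0.125, -0.132, 0, 0, 0, 0], [0.125, -0.132, 0, 0, 0, 0]], gripper=85, force=100)

```text
clock: 2.27
eef_pos: [0.2417, -0.4737, 0.2503]
ee_rot: [180.0, -0.0, 13.3]
ft_force: [-0.1, 0.3, -0.3]
gripper_width: 0.085
grasp_force: 0.0
```

Request:
send_rows(steps=[[0.125, -0.132, 0, 0, 0, 0], [0.125, -0.132, 0, 0, 0, 0], [0.125, -0.132, 0, 0, 0, 0], [0.125, -0.132, 0, 0, 0, 0], [0.125, -0.132, 0, 0, 0, 0]])

```text
clock: 2.68
eef_pos: [0.3329, -0.3164, 0.2505]
ee_rot: [180.0, -0.0, 13.3]
ft_force: [0.7, -0.6, -0.0]
gripper_width: 0.0851
grasp_force: 0.0
```

Request:
send_rows(steps=[[0.125, -0.132, 0, 0, 0, 0], [0.125, -0.132, 0, 0, 0, 0], [0.125, -0.132, 0, 0, 0, 0], [0.125, -0.132, 0, 0, 0, 0], [0.125, -0.132, 0, 0, 0, 0]])

```text
clock: 3.1
eef_pos: [0.4241, -0.159, 0.2507]
ee_rot: [180.0, -0.0, 13.3]
ft_force: [0.4, -0.5, 0.6]
gripper_width: 0.0847
grasp_force: 0.0
```

Request:
send_rows(steps=[[0.125, -0.132, 0, 0, 0, 0], [0.125, -0.132, 0, 0, 0, 0], [0.125, -0.132, 0, 0, 0, 0], [0.125, -0.132, 0, 0, 0, 0], [0.12, -0.12, 0, 0, 0, 0]])

```text
clock: 3.52
eef_pos: [0.5149, -0.0038, 0.2505]
ee_rot: [180.0, -0.0, 13.4]
ft_force: [1.0, -0.8, 0.2]
gripper_width: 0.0853
grasp_force: 0.0
```

Request:
send_rows(steps=[[0, 0, 0, 0, 0, -0.0367], [0, 0, 0, 0, 0, -0.0367], [0, 0, 0, 0, 0, -0.0366], [0, 0, 0, 0, 0, 0], [0, 0, 0, 0, 0, 0]])

```text
clock: 3.93
eef_pos: [0.5143, -0.0059, 0.2504]
ee_rot: [180.0, -0.0, 33.0]
ft_force: [0.7, -0.1, -0.2]
gripper_width: 0.0852
grasp_force: 0.0
```

```bash
python3 - <<'E'
from h import *
np.set_printoptions(precision=4,suppress=True)
s=r.sense(); print(s['eef_pos'],s['ee_rot'],s['clock'])
m,im,d=cam('wrist'); save('w1',im); C=cloud(m,d)
for o in r.cut_out('wrist','tube')[:2]:
    P=C[o['mask']&(d>0)]; P=P[P[:,2]>0.006]
    print(o['score'],o['location'],cv2.minAreaRect((P[:,:2]*1000).astype(np.float32)),P[:,2].max())
E
```

```text
[ 0.5143 -0.0059  0.2504] [179.9914  -0.0094  32.976 ] 3.9333
0.65 [192.6, 310.8] ((513.8326416015625, -7.26458740234375), (181.3550262451172, 33.936100006103516), 33.15627670288086) 0.035764152157046314
0.35 [16.6, 86.6] ((533.3746948242188, 212.18309020996094), (39.44447708129883, 81.67217254638672), 33.42991256713867) 0.01430113703745739
```

Request:
send_rows(steps=[[0, 0, 0.15, 0, 0, 0], [0, 0, 0.15, 0, 0, 0], [0, 0, 0.15, 0, 0, 0], [0, 0, 0.15, 0, 0, 0], [0, 0, 0.15, 0, 0, 0]])

```text
clock: 4.45
eef_pos: [0.5143, -0.0061, 0.0993]
ee_rot: [180.0, -0.0, 33.0]
ft_force: [-0.7, 0.8, -0.0]
gripper_width: 0.0851
grasp_force: 0.0
```

Request:
send_rows(steps=[[0, 0, 0.15, 0, 0, 0], [0, 0, 0.11, 0, 0, 0], [0, 0, 0.08, 0, 0, 0], [0, 0, 0.03, 0, 0, 0], [0, 0, 0.01, 0, 0, 0]])

```text
clock: 4.87
eef_pos: [0.5134, -0.006, 0.0232]
ee_rot: [-179.9, 0.1, 33.1]
ft_force: [0.6, -0.9, -0.2]
gripper_width: 0.0852
grasp_force: 0.0
```

Request:
send_rows(steps=[[0, 0, 0, 0, 0, 0], [0, 0, 0, 0, 0, 0], [0, 0, 0, 0, 0, 0], [0, 0, 0, 0, 0, 0], [0, 0, 0, 0, 0, 0]], gripper=10, force=90)

```text
clock: 5.28
eef_pos: [0.5149, -0.0061, 0.0252]
ee_rot: [179.9, -0.1, 33.1]
ft_force: [-3.6, 4.4, 15.2]
gripper_width: 0.0253
grasp_force: 20.4
```

Request:
send_rows(steps=[[0, 0, 0, 0, 0, 0], [0, 0, 0, 0, 0, 0], [0, 0, 0, 0, 0, 0], [0, 0, 0, 0, 0, 0], [0, 0, 0, 0, 0, 0]])

```text
clock: 5.7
eef_pos: [0.5151, -0.0061, 0.0256]
ee_rot: [179.9, -0.1, 33.1]
ft_force: [-2.0, -0.8, 6.1]
gripper_width: 0.0235
grasp_force: 88.0
```

Request:
send_rows(steps=[[0, 0, -0.05, 0, 0, 0], [0, 0, -0.15, 0, 0, 0], [0, 0, -0.15, 0, 0, -0.0355], [0, 0, -0.2, 0, 0, -0.0355], [0, 0, -0.2, 0, 0, -0.0355]])

```text
clock: 6.12
eef_pos: [0.5132, -0.0057, 0.1757]
ee_rot: [-179.9, 0.0, 52.6]
ft_force: [0.1, -0.5, -0.5]
gripper_width: 0.0229
grasp_force: 88.4
```

Request:
send_rows(steps=[[0, 0, 0, 0, 0, -0.0355], [0, 0, 0, 0, 0, -0.0355], [0, 0, 0, 0, 0, -0.0355], [0, 0, 0, 0, 0, 0], [0, 0, 0, 0, 0, 0]])

```text
clock: 6.53
eef_pos: [0.514, -0.0059, 0.1746]
ee_rot: [180.0, -0.0, 71.3]
ft_force: [-0.7, 0.6, -0.8]
gripper_width: 0.0229
grasp_force: 88.3
```

Request:
send_rows(steps=[[0.15, -0.0145, 0, 0, 0, 0], [0.15, -0.0145, 0, 0, 0, 0], [0.15, -0.0145, 0, 0, 0, 0], [0.15, -0.0145, 0, 0, 0, 0], [0.15, -0.0145, 0, 0, 0, 0]])

```text
clock: 6.95
eef_pos: [0.5481, 0.1423, 0.1742]
ee_rot: [-180.0, 0.0, 71.3]
ft_force: [-0.5, -0.9, -0.9]
gripper_width: 0.0233
grasp_force: 88.4
```

Request:
send_rows(steps=[[0.15, -0.0145, 0, 0, 0, 0], [0.15, -0.0145, 0, 0, 0, 0], [0.15, -0.0145, 0, 0, 0, 0], [0.15, -0.0145, 0, 0, 0, 0], [0.15, -0.0145, 0, 0, 0, 0]])

```text
clock: 7.37
eef_pos: [0.5819, 0.2893, 0.174]
ee_rot: [-180.0, 0.0, 71.3]
ft_force: [1.0, -0.1, -0.2]
gripper_width: 0.023
grasp_force: 88.4
```

Request:
send_rows(steps=[[0, 0, 0, 0, 0, 0], [0, 0, 0, 0, 0, 0], [0, 0, 0, 0, 0, 0], [0, 0, 0, 0, 0, 0], [0, 0, 0, 0, 0, 0]])

```text
clock: 7.78
eef_pos: [0.582, 0.2867, 0.1742]
ee_rot: [-180.0, 0.0, 71.4]
ft_force: [0.3, -0.1, -1.0]
gripper_width: 0.0233
grasp_force: 88.4
```

```bash
python3 - <<'E'
from h import *
np.set_printoptions(precision=4,suppress=True)
s=r.sense(); print(s['eef_pos'],s['ee_rot'],s['gripper_width'])
for n in('scene','side','wrist'):
    m,im,d=cam(n); save(n+'2',im); C=cloud(m,d); hsv=cv2.cvtColor(im,cv2.COLOR_RGB2HSV)
    D=np.linalg.norm(C[...,:2]-s['eef_pos'][:2],axis=-1)
    g=(d>0)&(D<.1)&(C[...,2]>.1)&(C[...,2]<.2)&(hsv[...,0]>45)&(hsv[...,0]<80)&(hsv[...,1]>80)
    P=C[g]; c=P.mean(0); v=np.linalg.svd(P-c,full_matrices=False)[2][0]; v*=np.sign(v[1])
    print(n,'tube',len(P),c,P[:,2].max(),'yaw',np.degrees(np.arctan2(v[1],v[0])),'tilt',np.degrees(np.arcsin(v[2])))
    for o in r.cut_out(n,'rest')[:1]:
        Q=C[o['mask']&(d>0)]; Q=Q[(Q[:,2]>0.006)&(Q[:,2]<0.018)]
        print('rest',cv2.minAreaRect((Q[:,:2]*1000).astype(np.float32)))
    f=np.array([np.cos(np.radians(-18.6)),np.sin(np.radians(-18.6))]); yy=np.array([-f[1],f[0]])
    L=C[...,:2]-[.5832,.287]; lx=L@f; ly=L@yy
    V=(d>0)&(abs(lx)<.05)&(abs(ly)<.1)&(C[...,2]>.03)&(C[...,2]<.095)
    for nm,q in(('white',V&(hsv[...,1]<60)),('brass',V&(hsv[...,1]>100))):
        for sg in(-1,1):
            w=q&(ly*sg>0)
            if w.sum()>20: print(nm,sg,w.sum(),'lx',np.percentile(lx[w],[3,50,97]),'ly',np.percentile(ly[w],[3,50,97]),'z',np.percentile(C[w][:,2],[3,97]))
E
```

```text
[0.582  0.2867 0.1742] [-179.9831    0.0181   71.3668] 0.023274184493957795
scene tube 749 [0.5875 0.2862 0.1762] 0.1836018355817527 yaw 71.43463085420262 tilt -0.10438952732271675
rest ((584.0352172851562, 286.2464294433594), (190.1134490966797, 92.69697570800781), 71.69963073730469)
white -1 215 lx [-0.0226 -0.0123  0.0299] ly [-0.0621 -0.0477 -0.0377] z [0.032  0.0904]
white 1 200 lx [-0.023  -0.0135  0.03  ] ly [0.0381 0.0508 0.062 ] z [0.0314 0.091 ]
brass -1 115 lx [0.0107 0.0233 0.0262] ly [-0.0592 -0.0496 -0.0421] z [0.0382 0.0811]
brass 1 125 lx [0.0111 0.0236 0.0262] ly [0.0413 0.0496 0.0581] z [0.0405 0.0819]
side tube 427 [0.5861 0.316  0.1755] 0.19806454655436867 yaw 73.89283592878778 tilt 0.23461414281467724
rest ((582.802734375, 288.26409912109375), (192.28526306152344, 94.12181854248047), 71.89508056640625)
white -1 242 lx [-0.0248 -0.0148  0.0216] ly [-0.0583 -0.0448 -0.0368] z [0.0311 0.0885]
white 1 278 lx [-0.0251 -0.0161  0.021 ] ly [0.0424 0.0553 0.063 ] z [0.0308 0.0906]
brass -1 114 lx [0.0078 0.0186 0.0277] ly [-0.0585 -0.0462 -0.0378] z [0.0373 0.0821]
brass 1 122 lx [0.0076 0.0185 0.0263] ly [0.042  0.0527 0.0611] z [0.0371 0.0806]
wrist tube 23979 [0.5891 0.3091 0.1755] 0.19975173828644033 yaw 71.55624624354697 tilt 0.015586729436477985
rest ((586.7621459960938, 298.0711975097656), (164.281005859375, 90.45635986328125), 71.49281311035156)
white -1 94 lx [0.0241 0.0268 0.0294] ly [-0.0429 -0.0387 -0.0376] z [0.0308 0.0417]
white 1 415 lx [-0.0272 -0.0237  0.0293] ly [0.0385 0.0505 0.0611] z [0.0385 0.0903]
brass 1 203 lx [0.0202 0.022  0.0243] ly [0.0399 0.0493 0.0557] z [0.0421 0.0774]
```

Request:
send_rows(steps=[[0, 0.005, 0.1, 0, 0, 0], [0, 0, 0.1, 0, 0, 0], [0, 0, 0.08, 0, 0, 0], [0, 0, 0.05, 0, 0, 0], [0, 0, 0.02, 0, 0, 0]])

```text
clock: 8.5
eef_pos: [0.5819, 0.287, 0.1022]
ee_rot: [-179.8, 0.1, 71.5]
ft_force: [-0.4, 0.5, -1.4]
gripper_width: 0.0232
grasp_force: 88.4
```

Request:
send_rows(steps=[[0, 0, 0.02, 0, 0, 0], [0, 0, 0.02, 0, 0, 0], [0, 0, 0.02, 0, 0, 0], [0, 0, 0.02, 0, 0, 0], [0, 0, 0.02, 0, 0, 0]])

```text
clock: 8.92
eef_pos: [0.5822, 0.2896, 0.0875]
ee_rot: [-179.8, -0.1, 71.5]
ft_force: [-11.1, 4.4, 15.0]
gripper_width: 0.0232
grasp_force: 90.5
```

Request:
send_rows(steps=[[0, 0, 0.01, 0, 0, 0], [0, 0, 0.01, 0, 0, 0], [0, 0, 0.01, 0, 0, 0], [0, 0, 0.01, 0, 0, 0], [0, 0, 0.01, 0, 0, 0]])

```text
clock: 9.33
eef_pos: [0.5821, 0.2885, 0.0748]
ee_rot: [-179.9, -0.0, 71.5]
ft_force: [-4.3, 1.6, -2.1]
gripper_width: 0.0229
grasp_force: 88.3
```

Request:
send_rows(steps=[[0, 0, 0.01, 0, 0, 0], [0, 0, 0.01, 0, 0, 0], [0, 0, 0.01, 0, 0, 0], [0, 0, 0.01, 0, 0, 0], [0, 0, 0, 0, 0, 0]])

```text
clock: 9.75
eef_pos: [0.5837, 0.2873, 0.0666]
ee_rot: [179.9, -0.0, 71.5]
ft_force: [0.1, -0.1, -0.7]
gripper_width: 0.0229
grasp_force: 89.1
```

Request:
send_rows(steps=[[0, 0, 0.004, 0, 0, 0], [0, 0, 0.003, 0, 0, 0], [0, 0, 0.003, 0, 0, 0], [0, 0, 0, 0, 0, 0], [0, 0, 0, 0, 0, 0]])

```text
clock: 10.17
eef_pos: [0.5838, 0.2874, 0.0665]
ee_rot: [179.9, -0.0, 71.5]
ft_force: [-4.1, -2.0, 10.1]
gripper_width: 0.0232
grasp_force: 89.8
```

Request:
send_rows(steps=[[0, 0, 0.005, 0, 0, 0], [0, 0, 0.005, 0, 0, 0], [0, 0, 0, 0, 0, 0], [0, 0, 0, 0, 0, 0], [0, 0, 0, 0, 0, 0]])

```text
clock: 10.58
eef_pos: [0.5839, 0.2874, 0.0664]
ee_rot: [180.0, 0.0, 71.5]
ft_force: [-10.1, -5.4, 20.8]
gripper_width: 0.0233
grasp_force: 91.2
```

Request:
send_rows(steps=[[0, 0, 0, 0, 0, 0], [0, 0, 0, 0, 0, 0], [0, 0, 0, 0, 0, 0], [0, 0, 0, 0, 0, 0], [0, 0, 0, 0, 0, 0]], gripper=70)

```text
clock: 11.0
eef_pos: [0.5828, 0.2873, 0.0618]
ee_rot: [-180.0, 0.0, 71.5]
ft_force: [-0.2, -0.4, -0.6]
gripper_width: 0.07
grasp_force: 0.0
```

Request:
send_rows(steps=[[0, 0, -0.1, 0, 0, 0], [0, 0, -0.15, 0, 0, 0], [0, 0, -0.2, 0, 0, 0], [0, 0, -0.2, 0, 0, 0], [0, 0, -0.2, 0, 0, 0]])

```text
clock: 11.42
eef_pos: [0.5825, 0.2873, 0.2335]
ee_rot: [-179.9, 0.0, 71.5]
ft_force: [1.1, -0.3, 0.1]
gripper_width: 0.07
grasp_force: 0.0
```

```bash
python3 - <<'E'
from h import *
np.set_printoptions(precision=4,suppress=True)
f=np.array([np.cos(np.radians(-18.5)),np.sin(np.radians(-18.5))]); yy=np.array([-f[1],f[0]])
for n in('scene','side'):
    m,im,d=cam(n); save(n+'3',im); C=cloud(m,d); hsv=cv2.cvtColor(im,cv2.COLOR_RGB2HSV)
    L=C[...,:2]-[.5832,.287]; lx=L@f; ly=L@yy
    g=(d>0)&(abs(lx)<.03)&(abs(ly)<.1)&(C[...,2]>.03)&(C[...,2]<.12)&(hsv[...,0]>45)&(hsv[...,0]<80)&(hsv[...,1]>80)
    P=C[g]; c=P.mean(0); v=np.linalg.svd(P-c,full_matrices=False)[2][0]; v*=np.sign(v[1])
    print(n,'tube',len(P),c,'z97',np.percentile(P[:,2],[97,100]),'lx',np.percentile(lx[g],[2,50,98]),'ly',np.percentile(ly[g],[1,99]),'yaw',np.degrees(np.arctan2(v[1],v[0])),'tilt',np.degrees(np.arcsin(v[2])))
    V=(d>0)&(abs(lx)<.05)&(abs(ly)<.1)&(C[...,2]>.065)&(C[...,2]<.095)&(hsv[...,1]>100)&(hsv[...,0]<35)
    for sg in(-1,1):
        w=V&(ly*sg>0); print('brass',sg,w.sum(),'lx',np.percentile(lx[w],[3,50,97]))
a=cv2.imread('pics/scene3.png')[285:395,360:480]; b=cv2.imread('pics/side3.png')[285:395,190:310]
cv2.imwrite('pics/rest3.png',cv2.resize(np.hstack([a,b]),None,fx=3.3,fy=3.3,interpolation=cv2.INTER_CUBIC))
E
```

```text
scene tube 741 [0.5885 0.2855 0.0685] z97 [0.0744 0.076 ] lx [-0.008   0.0062  0.0151] ly [-0.0776  0.0735] yaw 71.37732574733162 tilt -0.03788665715178218
brass -1 82 lx [-0.0057  0.0172  0.0257]
brass 1 88 lx [-0.0115  0.0178  0.0257]
side tube 632 [0.5798 0.2904 0.0682] z97 [0.0746 0.0876] lx [-0.0142 -0.0047  0.0079] ly [-0.0783  0.0792] yaw 72.04476446041184 tilt 0.2864789194494823
brass -1 108 lx [-0.0155  0.0114  0.023 ]
brass 1 105 lx [-0.006   0.0119  0.0229]
```

View pics/rest3.png

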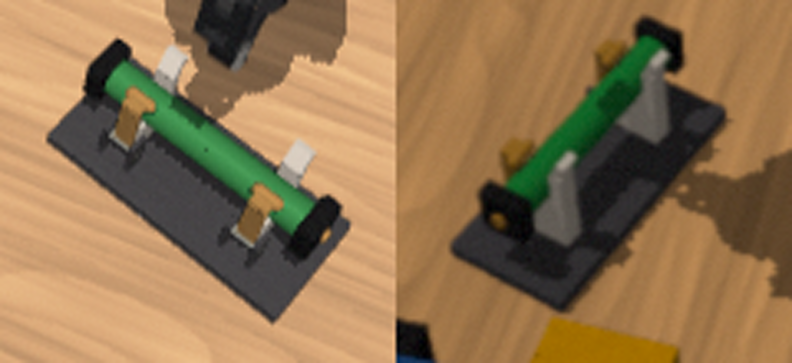

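The tube is seated: the brass noses lie over it in both clips in both views, and the tube is level. Now I measure the dial.

```bash
python3 - <<'E'
from h import *
np.set_printoptions(precision=4,suppress=True)
s=r.sense(); m=r.camera_model('wrist')
T=np.linalg.inv(m['camera_from_world']); Rt=R.from_euler('xyz',s['ee_rot'],degrees=True).as_matrix()
print('cam in tool',Rt.T@(T[:3,3]-s['eef_pos']),'\n',Rt.T@T[:3,:3],m['fx'],m['cx'],m['cy'])
for n in('scene','side'):
    m,im,d=cam(n); C=cloud(m,d)
    o=r.cut_out(n,'dial')[0]; hsv=cv2.cvtColor(im,cv2.COLOR_RGB2HSV)
    w=o['mask']&(d>0)&(hsv[...,2]<60)
    P=C[w]; best=None; rng=np.random.default_rng(0)
    for i in range(2000):
        a=P[rng.choice(len(P),3,False)]; nn=np.cross(a[1]-a[0],a[2]-a[0]); L=np.linalg.norm(nn)
        if L<1e-4: continue
        nn/=L; nn*=np.sign(nn[2])
        if abs(np.degrees(np.arccos(nn[2]))-35)>6: continue
        k=abs((P-a[0])@nn)<.003
        if best is None or k.sum()>best.sum(): best=k
    Q=P[best]; c=Q.mean(0); nn=np.linalg.svd(Q-c,full_matrices=False)[2][2]; nn*=np.sign(nn[2])
    print(n,o['score'],o['location'],len(P),len(Q),c,nn,'tilt',np.degrees(np.arccos(nn[2])),'heading of lean',np.degrees(np.arctan2(nn[1],nn[0])))
    print([ (x['location'],x['score']) for l in('dial','mark_tip','pointer') for x in r.landmark_of(n,l)[:1]])
E
```

```text
cam in tool [ 0.0765 -0.0004 -0.1228] 
 [[ 0.0003  0.9543  0.2988]
 [ 1.     -0.0002 -0.0005]
 [-0.0004  0.2988 -0.9543]] 416.81902771114164 308.3840316384803 235.83790281329763
scene 0.92 [219.5, 229.5] 1640 1250 [ 0.5247 -0.2362  0.0922] [-0.5676  0.0848  0.8189] tilt 35.025646221138445 heading of lean 171.49871322233975
[([218.1, 228.5], 0.89), ([208.3, 214.5], 0.44), ([221.8, 244.6], 0.97)]
side 0.65 [181.6, 328.3] 1925 1325 [ 0.5079 -0.2205  0.0775] [-0.5645  0.0845  0.8211] tilt 34.8031854828321 heading of lean 171.48545227702047
[([179.7, 328.5], 0.6), ([191.0, 331.0], 0.86)]
```

```bash
cat >> h.py <<'E'
Z=np.array([-0.5673,0.0848,0.8192]); Z/=np.linalg.norm(Z)
Y=np.array([0.1478,0.9890,0]); X=np.cross(Y,Z)
P0=np.array([.5247,-.2362,.0922]); P1=np.array([.5079,-.2205,.0775])
def ray(m,rc,h,P):   # pixel -> point h above panel plane through P
    T=np.linalg.inv(m['camera_from_world']); o=T[:3,3]
    v=T[:3,:3]@np.array([(rc[1]-m['cx'])/m['fx'],-(rc[0]-m['cy'])/m['fy'],-1])
    return o+v*(((P-o)@Z+h)/(v@Z))
E
python3 - <<'E'
from h import *
np.set_printoptions(precision=4,suppress=True)
print('plane offs',P0@Z,P1@Z)
m=r.camera_model('scene')
O=ray(m,(218.1,228.5),0,P0); p=ray(m,(221.8,244.6),8e-3,P0); k=ray(m,(208.3,214.5),8e-3,P0)
O2=ray(r.camera_model('side'),(179.7,328.5),0,P0); p2=ray(r.camera_model('side'),(191,331),8e-3,P0)
# origin at z=.081 on the line from O along X
for O_,p_ in((O,p),(O2,p2)):
    print('O',O_,'p-O',(p_-O_)@X,(p_-O_)@Y, 'ang',np.degrees(np.arctan2((p_-O_)@Y,(p_-O_)@X)))
print('k',(k-O)@X,(k-O)@Y,np.degrees(np.arctan2((k-O)@Y,(k-O)@X)))
E
```

```text
plane offs -0.24214863689092253 -0.24332881259080116
O [ 0.5072 -0.2434  0.0808] p-O -0.008888503131909748 0.04143204561253796 ang 102.10825267186765
O [ 0.5135 -0.2399  0.0848] p-O -0.021430034979756526 0.04057237592744943 ang 117.84268957798722
k 0.006090050848136658 -0.042817663407498395 -81.90499066612823
```

Request:
send_rows(steps=[[-0.18, 0.0045, -0.05, 0, 0, 0], [-0.18, 0.0045, -0.05, 0, 0, 0], [-0.18, 0.0045, -0.05, 0, 0, 0], [-0.18, 0.0045, -0.05, 0, 0, 0], [-0.18, 0.0045, -0.05, 0, 0, 0]])

```text
clock: 12.43
eef_pos: [0.5292, 0.114, 0.2824]
ee_rot: [-180.0, 0.0, 71.5]
ft_force: [0.6, -0.4, -0.4]
gripper_width: 0.0699
grasp_force: 0.0
```

Request:
send_rows(steps=[[-0.18, 0.0045, 0, 0, 0, 0], [-0.18, 0.0045, 0, 0, 0, 0], [-0.18, 0.0045, 0, 0, 0, 0], [-0.18, 0.0045, 0, 0, 0, 0], [-0.18, 0.0045, 0, 0, 0, 0]])

```text
clock: 12.85
eef_pos: [0.4763, -0.0582, 0.2822]
ee_rot: [180.0, 0.0, 71.5]
ft_force: [0.4, -0.6, 0.1]
gripper_width: 0.0702
grasp_force: 0.0
```

Request:
send_rows(steps=[[-0.18, 0.0045, 0, 0, 0, 0], [-0.18, 0.0045, 0, 0, 0, 0], [-0.18, 0.0045, 0, 0, 0, 0], [-0.18, 0.0045, 0, 0, 0, 0], [-0.18, 0.0045, 0, 0, 0, 0]])

```text
clock: 13.27
eef_pos: [0.4234, -0.2304, 0.2823]
ee_rot: [180.0, -0.0, 71.5]
ft_force: [0.8, 0.1, -0.3]
gripper_width: 0.0697
grasp_force: 0.0
```

```bash
cat >> h.py <<'E'
def plan(alpha,tgt):  # tool x at alpha deg in the panel, tool z=-Z
    s=r.sense(); Rt=R.from_euler('xyz',s['ee_rot'],degrees=True).as_matrix()
    a=np.radians(alpha); tx=np.cos(a)*X+np.sin(a)*Y; G=np.c_[tx,np.cross(-Z,tx),-Z]
    rv=R.from_matrix(Rt.T@G).as_rotvec(degrees=True)/180
    print('pos',s['eef_pos'],'rot units',rv,'rows',np.linalg.norm(rv)*180/7.1)
    print('shift before turn',Rt.T@(tgt-s['eef_pos'])/.2,'shift after turn',G.T@(tgt-s['eef_pos'])/.2,'q',s['q'],'t',s['clock'])
E
python3 - <<'E'
from h import *
np.set_printoptions(precision=4,suppress=True)
plan(110,np.array([.509,-.242,.081])+.15*Z)
E
```

```text
pos [ 0.4234 -0.2304  0.2823] rot units [-0.1958 -0.0171 -0.1616] rows 6.450547565563545
shift before turn [0.0063 0.0007 0.392 ] shift after turn [ 0.0821 -0.2077  0.3222] q [-42.0717 -10.8079 111.2698   0.0061  79.5257 -23.5415] t 13.2667
```

Request:
send_rows(steps=[[0, 0, 0, -0.028, -0.0024, -0.0231], [0, 0, 0, -0.028, -0.0024, -0.0231], [0, 0, 0, -0.028, -0.0024, -0.0231], [0, 0, 0, -0.028, -0.0024, -0.0231], [0, 0, 0, -0.028, -0.0024, -0.0231]])

```text
clock: 13.68
eef_pos: [0.4243, -0.2289, 0.2825]
ee_rot: [155.4, 6.7, 91.4]
ft_force: [-0.9, -0.4, -0.4]
gripper_width: 0.0702
grasp_force: 0.0
```

Request:
send_rows(steps=[[0, 0, 0, -0.028, -0.0024, -0.0231], [0, 0, 0, -0.028, -0.0024, -0.0231], [0, 0, 0, 0, 0, 0], [0.04, -0.1, 0.1, 0, 0, 0], [0.042, -0.107, 0.1, 0, 0, 0]])

```text
clock: 14.1
eef_pos: [0.4117, -0.2269, 0.2259]
ee_rot: [146.6, 11.5, 98.0]
ft_force: [0.3, 0.4, -0.0]
gripper_width: 0.0697
grasp_force: 0.0
```

```bash
python3 - <<'E'
from h import *
np.set_printoptions(precision=4,suppress=True)
plan(110,np.array([.509,-.242,.081])+.15*Z)
m,im,d=cam('wrist'); save('w4',im); C=cloud(m,d)
for l in('dial','pointer','mark_tip'):
    for x in r.landmark_of('wrist',l)[:2]: print(l,x['score'],x['location'],ray(m,x['location'],0 if l=='dial' else .008,P0))
E
```

```text
pos [ 0.4117 -0.2269  0.2259] rot units [0.0003 0.0011 0.    ] rows 0.027824374933098445
shift before turn [ 0.0022 -0.0125  0.1257] shift after turn [ 0.0018 -0.0124  0.1257] q [-55.5599 -28.3536 134.816   31.9279  52.442  -82.0703] t 14.1
dial 0.56 [223.3, 305.4] [ 0.5095 -0.2494  0.0831]
pointer 0.69 [159.2, 295.5] [ 0.4929 -0.2035  0.0766]
mark_tip 0.73 [276.4, 296.4] [ 0.5049 -0.2883  0.0936]
```

View pics/w4.png

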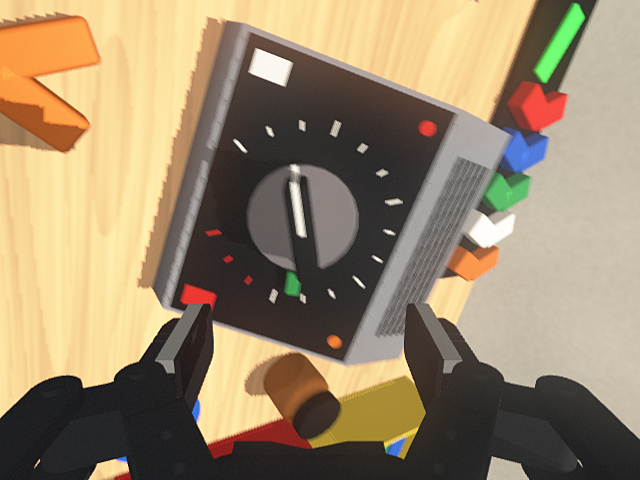

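```bash
cat >> h.py <<'E'
def dial_measure(n='wrist',fit=True):
    m,im,d=cam(n); C=cloud(m,d); hsv=cv2.cvtColor(im,cv2.COLOR_RGB2HSV)
    o=r.cut_out(n,'dial')[0]; M=o['mask']&(d>0)
    h=C@Z; pl=np.median(h[M&(abs(h-P0@Z)<.006)&(hsv[...,2]<70)]); H=h-pl
    Pp=Z*pl
    g=(hsv[...,0]>45)&(hsv[...,0]<85)&(hsv[...,1]>100)&(abs(H-.008)<.012)&cv2.dilate(o['mask'].astype(np.uint8),np.ones((15,15))).astype(bool)
    bar=(d>0)&(H>.038)&(H<.052)&(np.linalg.norm(C-[.509,-.242,.12],axis=-1)<.06)
    disc=M&(abs(H-.010)<.004)&(hsv[...,1]<40)&(hsv[...,2]>60)&(np.linalg.norm(C-[.505,-.242,.09],axis=-1)<.06)
    pts=np.argwhere(disc); (cc,cr),rad=cv2.minEnclosingCircle(np.float32([[(ray(m,q,.010,Pp)@X)*1000,(ray(m,q,.010,Pp)@Y)*1000] for q in pts]))
    ctr=np.array([cc,cr])/1000
    G=np.array([[ray(m,q,.008,Pp)@X,ray(m,q,.008,Pp)@Y] for q in np.argwhere(g)])
    B=C[bar]; b2=np.c_[B@X,B@Y]; (bx,by),sz,an=cv2.minAreaRect((b2*1000).astype(np.float32))
    c=b2.mean(0); v=np.linalg.svd(b2-c,full_matrices=False)[2][0]
    gm=G.mean(0)-ctr
    print('plane',pl,'ctr XY',ctr,'rad',rad,'-> O',ctr[0]*X+ctr[1]*Y+pl*Z,'bar ctr',bx,by,sz,'bar ang mod180',np.degrees(np.arctan2(v[1],v[0]))%180)
    print('marker r',np.linalg.norm(gm),'ang',np.degrees(np.arctan2(gm[1],gm[0])),'ctr from bar', np.degrees(np.arctan2(*(G.mean(0)-[bx/1000,by/1000])[::-1])),len(G))
E
python3 - <<'E'
from h import *
np.set_printoptions(precision=4,suppress=True)
dial_measure()
E
```

```text
plane -0.24333717691753937 ctr XY [ 0.4883 -0.1671] rad 39.64750671386719 -> O [ 0.5089 -0.245   0.0807] bar ctr 488.02691650390625 -167.37413024902344 (16.03987693786621, 66.50691223144531) bar ang mod180 117.38743616650925
marker r 0.05278355048388705 ang -78.68942629547419 ctr from bar -78.38327607649016 274
```

```bash
python3 - <<'E'
from h import *
np.set_printoptions(precision=4,suppress=True)
plan(117.4,.4882*X-.1672*Y+(-.2433+.037)*Z)
E
```

```text
pos [ 0.4122 -0.2266  0.2265] rot units [ 0.0006  0.0005 -0.0408] rows 1.0334645839462606
shift before turn [-0.0126 -0.0227  0.6941] shift after turn [-0.0108 -0.0229  0.6942] q [-55.5226 -28.3333 134.7369  31.9724  52.5707 -82.1016] t 14.4
```

Request:
send_rows(steps=[[0, 0, 0, 0, 0, -0.0204], [0, 0, 0, 0, 0, -0.0204], [-0.0108, -0.0229, 0, 0, 0, 0], [0, 0, 0.1, 0, 0, 0], [0, 0, 0.15, 0, 0, 0]])

```text
clock: 14.82
eef_pos: [0.4381, -0.2363, 0.1855]
ee_rot: [147.8, 15.7, 104.2]
ft_force: [0.3, -0.5, -0.2]
gripper_width: 0.07
grasp_force: 0.0
```

Request:
send_rows(steps=[[0, 0, 0.1, 0, 0, 0], [0, 0, 0.08, 0, 0, 0], [0, 0, 0.04, 0, 0, 0], [0, 0, 0, 0, 0, 0], [0, 0, 0, 0, 0, 0]])

```text
clock: 15.23
eef_pos: [0.4619, -0.2376, 0.146]
ee_rot: [148.1, 15.2, 104.5]
ft_force: [-0.5, 0.2, 0.1]
gripper_width: 0.07
grasp_force: 0.0
```

```bash
python3 - <<'E'
from h import *
np.set_printoptions(precision=4,suppress=True)
plan(117.4,.4882*X-.1672*Y+(-.2433+.037)*Z)
E
```

```text
pos [ 0.4619 -0.2376  0.146 ] rot units [ 0.0003 -0.0002 -0.0005] rows 0.015093681124396126
shift before turn [-0.0055  0.0056  0.2186] shift after turn [-0.0054  0.0058  0.2186] q [-50.1824 -10.6434 131.3727  38.2622  38.1488 -95.2328] t 15.2333
```

Request:
send_rows(steps=[[-0.005, 0.005, 0.07, 0, 0, 0], [0, 0, 0.07, 0, 0, 0], [0, 0, 0.05, 0, 0, 0], [0, 0, 0.029, 0, 0, 0], [0, 0, 0, 0, 0, 0]])

```text
clock: 15.65
eef_pos: [0.4875, -0.2416, 0.1104]
ee_rot: [148.1, 15.2, 104.5]
ft_force: [-0.3, -0.3, 0.8]
gripper_width: 0.07
grasp_force: 0.0
```

Request:
send_rows(steps=[[0, 0, 0, 0, 0, 0], [0, 0, 0, 0, 0, 0], [0, 0, 0, 0, 0, 0], [0, 0, 0, 0, 0, 0], [0, 0, 0, 0, 0, 0]], gripper=5, force=60)

```text
clock: 16.07
eef_pos: [0.4877, -0.2414, 0.1112]
ee_rot: [148.0, 15.3, 104.5]
ft_force: [-3.9, 3.1, 6.0]
gripper_width: 0.0152
grasp_force: 58.9
```

Request:
send_rows(steps=[[0, 0, 0, 0, 0, 0], [0, 0, 0, 0, 0, 0], [0, 0, 0, 0, 0, 0], [0, 0, 0, 0, 0, 0], [0, 0, 0, 0, 0, 0]])

```text
clock: 16.48
eef_pos: [0.4876, -0.2414, 0.1112]
ee_rot: [148.0, 15.3, 104.5]
ft_force: [-3.7, 3.1, 7.8]
gripper_width: 0.0151
grasp_force: 58.9
```

```bash
python3 - <<'E'
from h import *
np.set_printoptions(precision=4,suppress=True)
plan(117.4,.4882*X-.1672*Y+(-.2433+.037)*Z); s=r.sense(); print(s['ft_force'],s['wrist_torque'],s['grasp_force'],s['gripper_width'])
E
```

```text
pos [ 0.4876 -0.2414  0.1112] rot units [ 0.0006 -0.0002 -0.    ] rows 0.016689798167570054
shift before turn [-0.0025 -0.0006  0.0015] shift after turn [-0.0025 -0.0006  0.0015] q [-47.7149  -2.4359 128.6235  42.486   32.6596 -98.7813] t 16.4833
[-3.708   3.1496  7.7927] [0.306  0.2977 0.1575] 58.93695116043091 0.015123369848306749
```

Request:
send_rows(steps=[[0, 0, 0, 0, 0, 0.03], [0, 0, 0, 0, 0, 0.03], [0, 0, 0, 0, 0, 0.03], [0, 0, 0, 0, 0, 0.03], [0, 0, 0, 0, 0, 0.03]])

```text
clock: 16.9
eef_pos: [0.4883, -0.2413, 0.1117]
ee_rot: [144.8, -0.0, 81.7]
ft_force: [4.0, 4.2, 4.7]
gripper_width: 0.0149
grasp_force: 58.3
```

```bash
python3 - <<'E'
from h import *
np.set_printoptions(precision=4,suppress=True)
plan(117.4-196,.4882*X-.1672*Y+(-.2433+.037)*Z); s=r.sense(); print(s['ft_force'],s['wrist_torque'],s['grasp_force'],s['gripper_width'])
E
```

```text
pos [ 0.4883 -0.2413  0.1117] rot units [-0.0008 -0.0014  0.9374] rows 23.766252917541564
shift before turn [-0.0036 -0.0033  0.0017] shift after turn [0.0029 0.004  0.0017] q [-47.6715  -2.4301 128.5726  42.5591  32.6811 -71.5338] t 16.9
[4.0388 4.2449 4.6709] [ 0.3774 -0.453   0.5571] 58.3465576171875 0.014927111929070595
```

Request:
send_rows(steps=[[0, 0, 0, 0, 0, 0.03], [0, 0, 0, 0, 0, 0.03], [0, 0, 0, 0, 0, 0.03], [0, 0, 0, 0, 0, 0.03], [0, 0, 0, 0, 0, 0.03]])

```text
clock: 17.32
eef_pos: [0.4889, -0.2416, 0.1122]
ee_rot: [147.8, -15.2, 59.1]
ft_force: [10.0, 3.8, 1.2]
gripper_width: 0.0149
grasp_force: 58.4
```

Request:
send_rows(steps=[[0, 0, 0, 0, 0, 0.03], [0, 0, 0, 0, 0, 0.03], [0, 0, 0, 0, 0, 0.03], [0, 0, 0, 0, 0, 0.03], [0, 0, 0, 0, 0, 0.03]])

```text
clock: 17.73
eef_pos: [0.4894, -0.2422, 0.1127]
ee_rot: [157.3, -27.8, 33.3]
ft_force: [14.7, 0.8, -0.9]
gripper_width: 0.0151
grasp_force: 58.5
```

Request:
send_rows(steps=[[0, 0, 0, 0, 0, 0.03], [0, 0, 0, 0, 0, 0.03], [0, 0, 0, 0, 0, 0.03], [0, 0, 0, 0, 0, 0.03], [0, 0, 0, 0, 0, 0.03]])

```text
clock: 18.15
eef_pos: [0.4896, -0.243, 0.1129]
ee_rot: [173.5, -34.8, 2.6]
ft_force: [16.4, -3.9, -4.8]
gripper_width: 0.0151
grasp_force: 58.5
```

Request:
send_rows(steps=[[0, 0, 0, 0, 0, 0.03], [0, 0, 0, 0, 0, 0.03], [0, 0, 0, 0, 0, 0.03], [0, 0, 0, 0, 0, 0.03], [0, 0, 0, 0, 0, 0.03]])

```text
clock: 18.57
eef_pos: [0.4894, -0.2439, 0.1129]
ee_rot: [-167.9, -33.5, -30.1]
ft_force: [14.7, -6.5, -6.2]
gripper_width: 0.0152
grasp_force: 58.5
```

Request:
send_rows(steps=[[0, 0, 0, 0, 0, 0.03], [0, 0, 0, 0, 0, 0.03], [0, 0, 0, 0, 0, 0.03], [0, 0, 0, 0, 0, 0.03], [0, 0, 0, 0, 0, 0.03]])

```text
clock: 18.98
eef_pos: [0.489, -0.2445, 0.1127]
ee_rot: [-153.6, -24.4, -59.3]
ft_force: [11.2, -9.5, -6.5]
gripper_width: 0.0149
grasp_force: 58.8
```

```bash
python3 - <<'E'
from h import *
np.set_printoptions(precision=4,suppress=True)
plan(117.4-196,.4882*X-.1672*Y+(-.2433+.037)*Z); s=r.sense(); print(s['ft_force'],s['wrist_torque'],s['grasp_force'],s['gripper_width'])
m,im,d=cam('wrist'); save('w5',im); C=cloud(m,d); hsv=cv2.cvtColor(im,cv2.COLOR_RGB2HSV)
g=(hsv[...,0]>45)&(hsv[...,0]<85)&(hsv[...,1]>100)
G=np.array([ray(m,q,.008,-.2433*Z) for q in np.argwhere(g)]); a=(G@X-.4882); b=(G@Y+.1672); k=np.hypot(a,b)<.07
print(k.sum(),np.degrees(np.arctan2(b[k].mean(),a[k].mean())))
E
```

```text
pos [ 0.489  -0.2445  0.1127] rot units [-0.0007 -0.0026  0.1873] rows 4.748942912224796
shift before turn [-0.0162 -0.0007  0.0023] shift after turn [-0.0138  0.0084  0.0024] q [-47.7519  -2.3547 128.4214  42.5395  32.2889  63.4701] t 18.9833
[11.2071 -9.4916 -6.451 ] [-0.9622 -0.5546 -0.5147] 58.76766622066498 0.014925723436359244
1378 -77.69439311951476
```

View pics/w5.png

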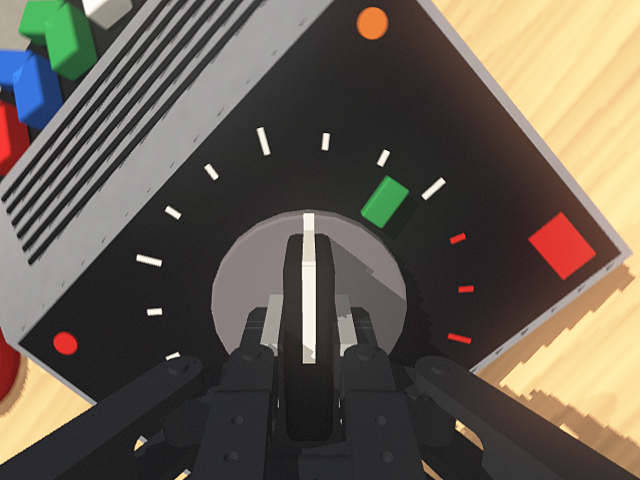

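The pointer tip at (215,308) is about 33° short of the green marker at (200,385), and the bar is held squarely in the grip.

Request:
send_rows(steps=[[0, 0, 0, 0, 0, 0.03], [0, 0, 0, 0, 0, 0.03], [0, 0, 0, 0, 0, 0.03], [0, 0, 0, 0, 0, 0.03], [0, 0, 0, 0, 0, 0.02]])

```text
clock: 19.45
eef_pos: [0.4884, -0.2449, 0.1122]
ee_rot: [-146.5, -11.7, -82.2]
ft_force: [6.7, -11.6, -6.2]
gripper_width: 0.0148
grasp_force: 59.3
```

Request:
send_rows(steps=[[0, 0, 0, 0, 0, 0.015], [0, 0, 0, 0, 0, 0.015], [0, 0, 0, 0, 0, 0.012], [0, 0, 0, 0, 0, 0], [0, 0, 0, 0, 0, 0]])

```text
clock: 19.87
eef_pos: [0.4882, -0.2449, 0.1121]
ee_rot: [-145.5, -7.5, -88.4]
ft_force: [5.1, -11.1, -5.1]
gripper_width: 0.0154
grasp_force: 59.4
```

```bash
python3 - <<'E'
from h import *
np.set_printoptions(precision=4,suppress=True)
plan(-78.2,.4882*X-.1672*Y+(-.2433+.037)*Z)
m,im,d=cam('wrist'); save('w6',im); hsv=cv2.cvtColor(im,cv2.COLOR_RGB2HSV)
g=(hsv[...,0]>45)&(hsv[...,0]<85)&(hsv[...,1]>100)
def ang(px,h):
    G=np.array([ray(m,q,h,-.2433*Z) for q in px]); a=(G@X-.4882); b=(G@Y+.1672); k=np.hypot(a,b)<.07
    return k.sum(),np.degrees(np.arctan2(b[k].mean(),a[k].mean()))
print('marker',ang(np.argwhere(g),.008))
for l in('pointer','mark_tip'):
    for x in r.landmark_of('wrist',l)[:1]: print(l,x['score'],x['location'],ang([x['location']],.008))
E
```

```text
pos [ 0.4882 -0.2449  0.1121] rot units [-0.0009 -0.0025  0.0043] rows 0.1279330804140291
shift before turn [-0.0154  0.0031  0.002 ] shift after turn [-0.0154  0.0033  0.0022] q [-47.8227  -2.3545 128.4782  42.4691  32.2451  95.9994] t 19.8667
marker (np.int64(1315), np.float64(-78.3828624502619))
pointer 0.84 [203.0, 309.7] (np.int64(1), np.float64(-78.04011891679181))
mark_tip 0.86 [200.3, 314.2] (np.int64(1), np.float64(-80.13625624075202))
```

View pics/w6.png

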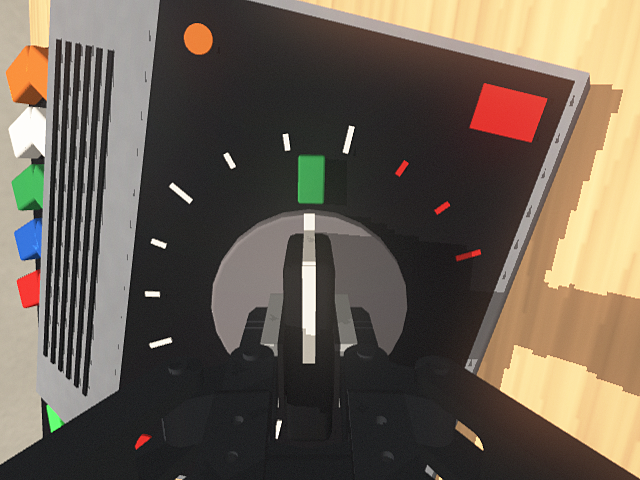

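The pointer tip at (215,309) stands under the marker's inner end at (203,311), within about 1°. I release and back off along the knob's axis.

Request:
send_rows(steps=[[0, 0, 0, 0, 0, 0], [0, 0, 0, 0, 0, 0], [0, 0, 0, 0, 0, 0], [0, 0, 0, 0, 0, 0], [0, 0, 0, 0, 0, 0]], gripper=60)

```text
clock: 20.43
eef_pos: [0.4872, -0.241, 0.11]
ee_rot: [-145.6, -7.1, -88.1]
ft_force: [-0.9, 0.1, -0.2]
gripper_width: 0.06
grasp_force: 0.0
```

Request:
send_rows(steps=[[0, 0, -0.05, 0, 0, 0], [0, 0, -0.1, 0, 0, 0], [0, 0, -0.15, 0, 0, 0], [0, 0, -0.15, 0, 0, 0], [0, 0, -0.15, 0, 0, 0]])

```text
clock: 20.85
eef_pos: [0.4182, -0.2305, 0.2088]
ee_rot: [-145.7, -7.1, -88.0]
ft_force: [0.1, 0.1, 0.7]
gripper_width: 0.0601
grasp_force: 0.0
```

```bash
python3 - <<'E'
from h import *
np.set_printoptions(precision=4,suppress=True)
dial_measure(); s=r.sense(); print(s['eef_pos'],s['ft_force'],s['gripper_width'])
f=np.array([np.cos(np.radians(-18.5)),np.sin(np.radians(-18.5))]); yy=np.array([-f[1],f[0]])
m,im,d=cam('scene'); C=cloud(m,d); hsv=cv2.cvtColor(im,cv2.COLOR_RGB2HSV)
L=C[...,:2]-[.5832,.287]; lx=L@f; ly=L@yy
g=(d>0)&(abs(lx)<.03)&(abs(ly)<.1)&(C[...,2]>.03)&(C[...,2]<.12)&(hsv[...,0]>45)&(hsv[...,0]<80)&(hsv[...,1]>80)
print(C[g].mean(0),np.percentile(C[g][:,2],97))
E
```

```text
plane -0.24317728600500912 ctr XY [ 0.4887 -0.1692] rad 39.65114212036133 -> O [ 0.5089 -0.2471  0.0811] bar ctr 488.7310791015625 -169.05941772460938 (15.888733863830566, 66.5567855834961) bar ang mod180 102.69867596907986
marker r 0.05115214994369405 ang -78.44347260367529 ctr from bar -78.47440986270874 457
[ 0.4194 -0.233   0.2137] [ 0.6325 -0.7472  1.1467] 0.06001412466167814
[0.5883 0.2851 0.0686] 0.07449047677319229
```

```bash
python3 -c "
from h import *
print(r.finish_job())"
```

```text
the job is handed in; nothing more can be done
None
```

I pushed the tube fully home with both jaws closed over it, turned the knob to within about 1° of the green marker, let go of everything and handed the job in; no verdict came back.

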